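Hand over the locked strip bay

TASK

Hand the strip bay over to the relief: push the tray's cam lock lever a quarter turn with the fingertips, fully home to its locked stop. Then point at the one cocked strip (the holder shoved sideways out of line) and after that at the small T-shaped brass cam key, so that the relief knows both: each time hold the fingers, pointing down, a centimetre or two above it for at least two seconds without touching it. Do not bring the fingers down over any other strip or over the flat drawer key, and leave all the loose things where they lie.

Things in the scene. Friction and masses are not known exactly. Their poses are not given: they have to be found in the camera images.
- cam_pivot (a point): Axis of the tray's quarter-turn cam lock, at the underside of the lever, 22 mm above the cabinet top. It is fixed to the tray and has the tray's axes (z up): the lock stands beside the tray's right-hand wall (the tray's -y side; the wall's outer face is 35 mm from the axis, along +y). Below the lever: a steel boss 32 mm across on a plate 56 x 62 x 5 mm.
- cam_lever (a joint): Turn of the steel cam lever in rad, counter-clockwise seen from above: 0 = unlocked, the lever pointing along the tray's -x (towards the robot); pi/2 = locked, at its stop, the lever pointing along the tray's -y (away from the tray), its short tongue over the tray's wall. It starts between 0 and 0.4, stays where it is left, and takes 1 to 2 N at its end to turn.
- lever_end (a point): Middle of the lever's round end, on its top face (44 mm up), 75 mm from the lock's axis. The lever runs from the axis to a round end, 83 mm in all, 12 mm wide (end 16 mm), its sides upright from 22 to 44 mm above the cabinet top.
- tray: The grey painted steel strip bay tray, fixed, 180 mm (its x) by 240 mm (its y), floor 4 mm thick, walls 14 mm high; origin at the centre of its underside, z up. Five strip holders lie side by side in it, 32 mm apart along the tray's x.
- cocked_mid (a point): Middle of the top face of the cocked strip holder, the one shoved 28 mm along the tray's +y (to the left) out of line with the other four; 16 mm above the cabinet top. x runs across the holder, y along it (it reaches 13 mm either way in x and 75 mm in y), z up.
- strip_cocked: The cocked one: black plastic flight-strip holder, 26 x 150 x 12 mm, its long side along its own y (parallel to the tray's y), paper on top; loose. Origin on its underside, at the middle of its place in the row: the holder's own middle is 28 mm from it along +y. Underside 4 mm above the cabinet top.
- strip_a: One of the four strips in line: black plastic flight-strip holder, 26 x 150 x 12 mm, its long side along its own y (parallel to the tray's y), paper on top; loose. Origin at the centre of its underside, 4 mm above the cabinet top.
- strip_b: One of the four strips in line: black plastic flight-strip holder, 26 x 150 x 12 mm, its long side along its own y (parallel to the tray's y), paper on top; loose. Origin at the centre of its underside, 4 mm above the cabinet top.
- strip_c: One of the four strips in line: black plastic flight-strip holder, 26 x 150 x 12 mm, its long side along its own y (parallel to the tray's y), paper on top; loose. Origin at the centre of its underside, 4 mm above the cabinet top.
- strip_d: One of the four strips in line: black plastic flight-strip holder, 26 x 150 x 12 mm, its long side along its own y (parallel to the tray's y), paper on top; loose. Origin at the centre of its underside, 4 mm above the cabinet top.
- cam_key: The small brass cam key lying loose on the cabinet top, T-shaped: a round barrel 10 mm thick along its x and a cross bar 34 mm long along its y at the -x end; 50 mm long in all, 10 mm high. Origin at the middle of its length, on its underside.
- drawer_key: A flat brass drawer key with a round bow 24 mm across and a toothed blade, 56 mm long along x, 4 mm thick, loose; not the cam key. Origin at the middle of its underside.
- stopwatch: Yellow plastic stopwatch lying flat, 54 mm across, 16 mm high, with a crown at its +y edge; loose. Origin at the centre of its underside.
- binoculars: Black binoculars lying flat, about 140 mm along x, 126 mm along y, 54 mm high; loose. Origin at the centre of the underside.
- flask: Stainless steel flask standing upright, 74 mm across, 240 mm tall; loose. Origin at the centre of its underside.
- ruler: Clear acrylic ruler lying flat, 30 mm (x) by 300 mm (y), 4 mm thick; loose. Origin at the centre of its underside.
- mug: White mug, 82 mm across, 92 mm high, handle at +y; loose. Origin at the centre of its underside.

How it is judged:
On the way, in this order (a step that is already met when the one before it is completed fails the run):
1. the cam lever is pushed home to its locked stop (value of joint cam_lever above 1.47 rad), for 0.2 s.
2. the fingers, pointing down, dwell just above the cocked strip (tool point over the holder, tips 2 to 37 mm above it) (x of the grasp point in the frame of cocked_mid between -0.016 and 0.016 m and y of the grasp point in the frame of cocked_mid between -0.078 and 0.078 m and z of the grasp point in the frame of cocked_mid between 0.021 and 0.056 m and (angle between the grasp point's own z axis and vertical below 0.5 rad or angle between the grasp point's own z axis and vertical above 2.64 rad)), for 1.8 s.
3. the fingers, pointing down, dwell just above the cam key (tool point within 25 mm of its middle, tips 2 to 37 mm above it) (horizontal distance between the grasp point and cam_key below 0.025 m and z of the grasp point in the frame of cam_key between 0.031 and 0.066 m and (angle between the grasp point's own z axis and vertical below 0.5 rad or angle between the grasp point's own z axis and vertical above 2.64 rad)), for 1.8 s.
At the end, for the whole second after the job is handed in: The cam lever stands at its locked stop (over 1.47 rad); all five strips and the cam key lie still within 6 mm of where they started, and the other loose things within 10 mm (value of joint cam_lever above 1.47 rad and distance of each of strip_cocked, strip_a, strip_b, strip_c, strip_d, cam_key from where it was at the start of the episode below 0.006 m and distance of each of binoculars, flask, ruler, stopwatch, mug, drawer_key from where it was at the start of the episode below 0.01 m and linear speed of each of cam_key, strip_cocked below 0.02 m/s); the robot touches nothing.
It fails at once if a strip or the cam key is touched (contact force between any of the fingers, the arm and strip_cocked above 0.3 N or contact force between any of the fingers, the arm and strip_a above 0.3 N or contact force between any of the fingers, the arm and strip_b above 0.3 N or contact force between any of the fingers, the arm and strip_c above 0.3 N or contact force between any of the fingers, the arm and strip_d above 0.3 N or contact force between any of the fingers, the arm and cam_key above 0.3 N).
It fails at once if a strip or the cam key is moved or lifted by more than 6 mm (distance of any of strip_cocked, strip_a, strip_b, strip_c, strip_d, cam_key from where it was at the start of the episode above 0.006 m).
It fails at once if another loose thing is moved or lifted by more than 10 mm (distance of any of binoculars, flask, ruler, stopwatch, mug, drawer_key from where it was at the start of the episode above 0.01 m).
It fails at once if the fingertips come down to within 30 mm above one of the four other strips or the drawer key ((x of the grasp point in the frame of strip_a between -0.012 and 0.012 m and y of the grasp point in the frame of strip_a between -0.07 and 0.07 m and z of the grasp point in the frame of strip_a between -0.1 and 0.061 m) or (x of the grasp point in the frame of strip_b between -0.012 and 0.012 m and y of the grasp point in the frame of strip_b between -0.07 and 0.07 m and z of the grasp point in the frame of strip_b between -0.1 and 0.061 m) or (x of the grasp point in the frame of strip_c between -0.012 and 0.012 m and y of the grasp point in the frame of strip_c between -0.07 and 0.07 m and z of the grasp point in the frame of strip_c between -0.1 and 0.061 m) or (x of the grasp point in the frame of strip_d between -0.012 and 0.012 m and y of the grasp point in the frame of strip_d between -0.07 and 0.07 m and z of the grasp point in the frame of strip_d between -0.1 and 0.061 m) or (horizontal distance between the grasp point and drawer_key below 0.02 m and z of the grasp point in the frame of drawer_key between -0.1 and 0.053 m)).
It also fails if it takes over 64 s, if anything falls off the work surface, if the arm or the gripper's body presses on something with over 40 N, if the wrist force passes 120 N, or if a joint passes its speed limit or range.

ROBOT

A 7-joint arm with a two-finger parallel gripper is mounted at the origin on the work surface. World frame = base frame: x ahead of the robot, y to its left, z up, the work surface at z = 0. Lengths are in m, angles in rad, forces in N, time in s.
With the tool pointing down it reaches from about 0.4 to 0.875 m from the base axis. Payload 4.4 kg.
Tool frame: the origin (TCP) lies between the finger pads, 19 mm behind the fingertips; this is the grasp point; z points along the fingers, y is the line along which they close (so a half turn about z gives the same grasp; the last joint's range is limited). The gripper opens to 85 mm and grips with 20 to 120 N. Pads are 22 mm wide; open, the fingers measure 114 mm over their backs; the gripper's body (76 mm by 85 mm) begins 54 mm behind the grasp point. The pads swing forward as they close: fully open they stand 13 mm farther back than shut.
Start: joints at [1.039, 0.628, 0.038, 1.517, -0.027, 0.996, -0.02], TCP at [0.292, -0.581, 0.25] pointing down, gripper open.
Joint ranges: [-3.06, 3.06], [-0.37, 2.12], [-1.25, 1.32], [0.18, 2.47], [-1.1, 4.24], [0.23, 1.98], [-2.94, 2.94]. Speed limits (rad/s): [2.57, 2.57, 3.14, 3.14, 3.14, 3.14, 3.14].

INTERFACE

Orientations are given as a unit quaternion [w, x, y, z].
In Python, from cell import bot, read_camera, camera_params gives the robot as it stands.
- The arm moves only by the tool drive_tool, never from a script. Its argument "plan" is a list of rows, each an object with "grip": the opening, from -1 (shut) to 1 (fully open); "linear": the shift along the tool's x, y, z normalised to -1 to 1, where 1 is 0.5 m, a list of three; "spin": the turn about the tool's z normalised to -1 to 1, where 1 is 2 rad. In form: [{"grip": grip, "linear": [tx, ty, tz], "spin": spin}, ...]. A call has 1 to 12 rows; each row is the pose to reach, as a shift and turn from the pose commanded when the call began, along the tool's axes at that moment; what a row does not reach only later rows make up. A row lasts 1/8 s, in which the tool goes at most 62.5 mm and 10.7 degrees, less where a joint would pass 70% of its speed; a pose out of reach is approached as far as the arm can. A call with a number of a shift or a turn outside -1 to 1 is refused whole. A call with a gripper value outside its range is refused whole. The fingers move at their own pace and stop on an object; "force" is the grip in N (left out, the last holds). Time passes only in rows, so rows that repeat a pose let the fingers close. It gives the time, the measured TCP pose, the force, the opening and the grip force at its end, in the units of the state.
- bot.get_state(): the state, without advancing time (a new reading comes with each control period).
- read_camera(name): name is "scene" or "top" or "wrist"; returns the picture (384x512x3 uint8, red, green, blue); there is no depth.
- camera_params(name): a dict with "fx", "fy", "cx", "cy" (pixels), "dist_coeffs" ([k1, k2, p1, p2, k3] as OpenCV has them; the pictures are not rectified), "T" (4x4, takes a point from camera to world coordinates). Camera axes: x right, y down, z forward; pixel columns grow to the right and rows downward; lengths in m; the calibration is good to about 2 mm. A picture is of the moment at which its call begins: read the wrist's pose just before it. camera_params takes no time and is no camera call; for the wrist camera it gives the pose at the moment of the call.
- bot.sign_off(): hands the job in; it is judged then, once.
The state is a dict: "time": time; "joints": joint angles; "qd": joint speeds; "joint_torque": joint torques, N m; "tool_pos": TCP position; "tool_rot": TCP orientation; "wrist_force": force on the tool from outside, world axes, zero at the start; "torque": the same for the moment, N m; "grip_width": finger opening in m; "grip_force": force on a finger pad.
Only numpy, scipy, OpenCV 4.12 (cv2) and the standard library are available. Lean on these libraries where they do the work, as an engineer would, in place of code of your own. Each camera call takes 0.05 s, during which the arm holds its last target. There are 200 camera calls.

## Working session

There is one attempt and no reset: what is moved stays moved. The work goes in short steps, Python scripts to look and compute and a tool call to move; the robot and the scene stay as the last step left them, time stands still between calls to the robot, and variables do not carry over. Pictures are saved under pics/ and viewed, at most 10 in all, crops included, and the job is handed in when it is done.

Besides the shell and the picture viewer there is one more tool, called after "Request:" as a command line: name --argument value ..., lists and objects as JSON in quotes. drive_tool: Moves the arm, as the interface text tells. Its arguments: {"type":"object","properties":{"plan":{"type":"array","items":{"type":"object","properties":{"grip":{"type":"number"},"linear":{"type":"array","items":{"type":"number"}},"spin":{"type":"number"}}}},"force":{"type":"number"}},"required":["plan"]}

```bash
mkdir -p pics; cat > h.py <<'E'
from cell import bot, read_camera, camera_params
import numpy as np, cv2
def ray(p,uv):
    K=np.array([[p['fx'],0,p['cx']],[0,p['fy'],p['cy']],[0,0,1]],float)
    n=cv2.undistortPoints(np.array([[uv]],float),K,np.array(p['dist_coeffs'],float))[0,0]
    T=np.array(p['T']);return T[:3,3],T[:3,:3]@np.array([n[0],n[1],1])
def at(p,uv,z):
    o,d=ray(p,uv);return o+d*(z-o[2])/d[2]
def proj(p,X):
    K=np.array([[p['fx'],0,p['cx']],[0,p['fy'],p['cy']],[0,0,1]],float)
    Ti=np.linalg.inv(np.array(p['T']))
    return cv2.projectPoints(np.array(X,float).reshape(-1,1,3),cv2.Rodrigues(Ti[:3,:3])[0],Ti[:3,3],K,np.array(p['dist_coeffs'],float))[0][:,0]
def save(im,f): cv2.imwrite('pics/'+f,im[:,:,::-1])
E
python3 - <<'E'
from h import *
np.set_printoptions(precision=3,suppress=True)
s=bot.get_state();print(s['time'],s['tool_pos'],s['tool_rot'])
for n in('top','scene'):
    im=read_camera(n);p=camera_params(n);save(cv2.resize(im,(800,600),interpolation=cv2.INTER_CUBIC),n+'1.png');print(n,p['fx'],np.array(p['T']))
E
```

```text
0.0 [ 0.292 -0.58   0.249] [-0.001  0.973  0.231 -0.   ]
top 375.895794817374 [[-0.01  -0.997  0.071  0.493]
 [-1.     0.011  0.002  0.038]
 [-0.003 -0.071 -0.998  1.   ]
 [ 0.     0.     0.     1.   ]]
scene 487.0351860613887 [[ 0.493  0.519 -0.699  1.505]
 [ 0.87  -0.303  0.389 -0.463]
 [-0.01  -0.8   -0.601  0.87 ]
 [ 0.     0.     0.     1.   ]]
```

View pics/top1.png

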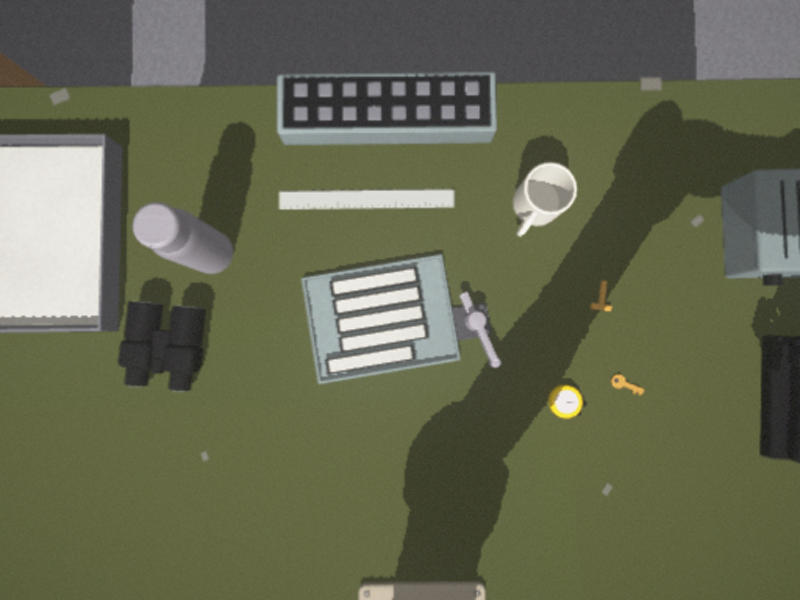

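View pics/scene1.png

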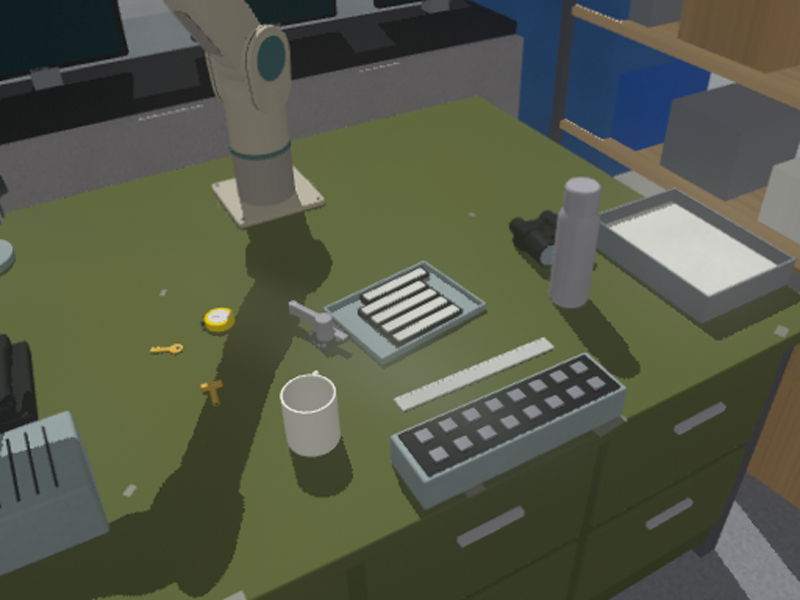

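The top view (800×600) shows the lever pivot at about (476,321) and its end at (495,363). The cocked strip is the one nearest the robot, mid (371,359). The T key is at about (603,296) and the flat drawer key at (628,384). In the scene view the lever end is at (294,306), the T key at (212,392) and the cocked strip at (394,284).

```bash
python3 - <<'E'
from h import *
np.set_printoptions(precision=4,suppress=True)
P={n:camera_params(n) for n in('top','scene')}
c=lambda uv:(np.array(uv)+.5)*.64-.5
def tri(a,b):
    A=[];B=[]
    for n,uv in(('top',a),('scene',b)):
        o,d=ray(P[n],c(uv));d/=np.linalg.norm(d);M=np.eye(3)-np.outer(d,d);A.append(M);B.append(M@o)
    return np.linalg.lstsq(np.vstack(A),np.hstack(B),rcond=None)[0]
for k,a,b in(('pivot',(476,320),(323,320)),('end',(495,363),(294,305)),('cocked',(371,359),(395,284)),('key',(603,296),(212,391)),('dkey',(628,384),(166,349))): print(k,tri(a,b))
for k,a,z in(('pivot',(476,320),.046),('end',(495,363),.044),('cocked',(371,359),.016),('key',(603,296),.008),('dkey',(628,384),.004),('sw',(567,402),.016),('mug',(548,188),.092)):print(k,at(P['top'],c(a),z))
for a in((303,278),(442,253),(458,359),(320,382)):print('tray',at(P['top'],c(a),.014))
E
```

```text
pivot [ 0.5311 -0.0942  0.038 ]
end [ 0.4615 -0.1222  0.0355]
cocked [0.4691 0.0804 0.0117]
key [ 0.5709 -0.3134  0.0067]
dkey [ 0.4227 -0.3511  0.0015]
pivot [ 0.531  -0.0925  0.046 ]
end [ 0.4612 -0.1221  0.044 ]
cocked [0.469  0.0797 0.016 ]
key [ 0.5709 -0.3128  0.008 ]
dkey [ 0.4227 -0.3506  0.004 ]
sw [ 0.3949 -0.2443  0.016 ]
mug [ 0.735  -0.2031  0.092 ]
tray [0.6062 0.1936 0.014 ]
tray [ 0.6463 -0.0417  0.014 ]
tray [ 0.4674 -0.0655  0.014 ]
tray [0.4317 0.1651 0.014 ]
```

```bash
cat >> h.py <<'E'
from scipy.spatial.transform import Rotation as R
def rows(W):
    "world targets (x,y,z,yaw of tool x) -> linear, spin numbers"
    s=bot.get_state();q=s['tool_rot'];r=R.from_quat([q[1],q[2],q[3],q[0]]);X=r.as_matrix()
    yaw=np.arctan2(X[1,0],X[0,0]);print('t',s['time'],'pos',np.round(s['tool_pos'],4),'yaw',round(yaw,3),'F',np.round(s['wrist_force'],1))
    for w in W: print(np.round(X.T@(np.array(w[:3])-s['tool_pos'])/.5,3),round(-(w[3]-yaw)/2,3))
piv=np.array([.531,-.0932]);ty=.155
def push(q,off,z=.047,r=.065):
    a=np.pi+ty+q;u=np.array([np.cos(a),np.sin(a)]);t=np.array([-u[1],u[0]])
    p=piv+r*u-off*t; return [p[0],p[1],z,a-np.pi+.0] # tool y along t => tool x yaw = a+pi/2+pi/2-2pi+..
E
python3 - <<'E'
from h import *
a=push(.25,.038); print(a); b=a.copy(); b[2]=.2; rows([b,a])
E
```

```text
[np.float64(0.45628563129013505), np.float64(-0.08388532833180129), 0.047, 0.4049999999999998]
t 0.1 pos [ 0.2917 -0.5803  0.2492] yaw 0.466 F [ 0.9 -0.1  0.4]
[ 0.74  -0.739  0.1  ] 0.03
[ 0.74  -0.739  0.406] 0.03
```

Request:
drive_tool --plan '[{"grip": -1, "linear": [0.74, -0.739, 0.1], "spin": 0.03}, {"grip": -1, "linear": [0.74, -0.739, 0.1], "spin": 0.03}, {"grip": -1, "linear": [0.74, -0.739, 0.1], "spin": 0.03}, {"grip": -1, "linear": [0.74, -0.739, 0.1], "spin": 0.03}, {"grip": -1, "linear": [0.74, -0.739, 0.1], "spin": 0.03}, {"grip": -1, "linear": [0.74, -0.739, 0.1], "spin": 0.03}, {"grip": -1, "linear": [0.74, -0.739, 0.1], "spin": 0.03}, {"grip": -1, "linear": [0.74, -0.739, 0.1], "spin": 0.03}, {"grip": -1, "linear": [0.74, -0.739, 0.1], "spin": 0.03}, {"grip": -1, "linear": [0.74, -0.739, 0.1], "spin": 0.03}, {"grip": -1, "linear": [0.74, -0.739, 0.1], "spin": 0.03}, {"grip": -1, "linear": [0.74, -0.739, 0.1], "spin": 0.03}]'

```text
time: 1.6
tool_pos: [0.4561, -0.086, 0.2001]
tool_rot: [0.0, 0.98, 0.2, -0.0]
wrist_force: [-0.5, 0.6, 0.3]
grip_width: -0.0001
grip_force: 0.0
```

```bash
python3 - <<'E'
from h import *
a=push(.25,.038); b=a.copy(); b[2]=.08; rows([b,a])
p=camera_params('wrist');im=read_camera('wrist');save(im,'w1.png')
print(proj(p,[[*piv,.044],[.4615,-.1222,.044],[.469,.08,.016]]))
E
```

```text
t 1.6 pos [ 0.4561 -0.086   0.2001] yaw 0.403 F [-0.5  0.6  0.3]
[ 0.002 -0.004  0.24 ] -0.001
[ 0.002 -0.004  0.306] -0.001
[[298.84039545  96.73357211]
 [294.69007873 186.20373347]
 [ 85.6775821   82.85143378]]
```

View pics/w1.png

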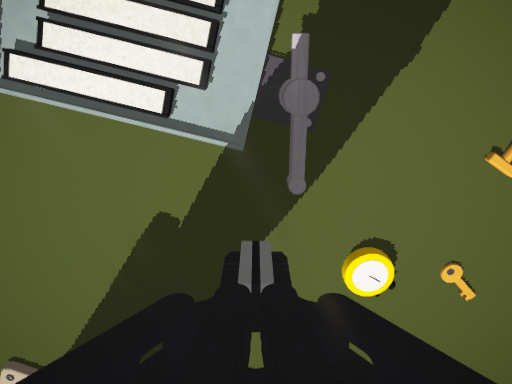

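The wrist view shows the lever axis at (299,96) and its end at (296,186), both matching my estimates. The cocked strip's middle is at about (88,82), and the shut fingers are on the tray side of the lever.

Request:
drive_tool --plan '[{"grip": -1, "linear": [0.002, -0.004, 0.24], "spin": 0}, {"grip": -1, "linear": [0.002, -0.004, 0.24], "spin": 0}, {"grip": -1, "linear": [0.002, -0.004, 0.306], "spin": 0}, {"grip": -1, "linear": [0.002, -0.004, 0.306], "spin": 0}, {"grip": -1, "linear": [0.002, -0.004, 0.306], "spin": 0}]'

```text
time: 2.28
tool_pos: [0.4579, -0.0831, 0.0479]
tool_rot: [0.001, 0.98, 0.201, 0.001]
wrist_force: [-0.3, 0.1, -0.1]
grip_width: 0.0
grip_force: 0.0
```

```bash
python3 - <<'E'
from h import *
rows([push(q,o) for q,o in [(.25,.028),(.25,.0215)]+[(q,.0205) for q in np.linspace(.35,1.45,12)]])
E
```

```text
t 2.275 pos [ 0.4579 -0.0831  0.0479] yaw 0.404 F [-0.3  0.1 -0.1]
[-0.004  0.02   0.002] -0.0
[-0.004  0.033  0.002] -0.0
[-0.007  0.048  0.002] -0.05
[-0.009  0.062  0.002] -0.1
[-0.01   0.075  0.002] -0.15
[-0.009  0.089  0.002] -0.2
[-0.007  0.103  0.002] -0.25
[-0.004  0.116  0.002] -0.3
[0.001 0.129 0.002] -0.35
[0.006 0.141 0.002] -0.4
[0.014 0.153 0.002] -0.45
[0.022 0.163 0.002] -0.5
[0.031 0.173 0.002] -0.55
[0.041 0.182 0.002] -0.6
```

Request:
drive_tool --plan '[{"grip": -1, "linear": [-0.004, 0.033, 0.002], "spin": 0}, {"grip": -1, "linear": [-0.007, 0.048, 0.002], "spin": -0.05}, {"grip": -1, "linear": [-0.009, 0.062, 0.002], "spin": -0.1}, {"grip": -1, "linear": [-0.01, 0.075, 0.002], "spin": -0.15}, {"grip": -1, "linear": [-0.009, 0.089, 0.002], "spin": -0.2}, {"grip": -1, "linear": [-0.007, 0.103, 0.002], "spin": -0.25}, {"grip": -1, "linear": [-0.004, 0.116, 0.002], "spin": -0.3}, {"grip": -1, "linear": [0.001, 0.129, 0.002], "spin": -0.35}, {"grip": -1, "linear": [0.006, 0.141, 0.002], "spin": -0.4}, {"grip": -1, "linear": [0.014, 0.153, 0.002], "spin": -0.45}, {"grip": -1, "linear": [0.022, 0.163, 0.002], "spin": -0.5}, {"grip": -1, "linear": [0.031, 0.173, 0.002], "spin": -0.55}]'

```text
time: 3.78
tool_pos: [0.5057, -0.1576, 0.0473]
tool_rot: [0.001, 0.729, 0.684, 0.0]
wrist_force: [-1.1, 1.4, 0.5]
grip_width: 0.0003
grip_force: 0.7
```

```bash
python3 - <<'E'
from h import *
rows([push(q,.0205) for q in (1.45,1.5,1.55,1.6,1.65)])
p=camera_params('wrist');im=read_camera('wrist');save(im,'w2.png')
E
```

```text
t 3.775 pos [ 0.5057 -0.1576  0.0473] yaw 1.507 F [-1.1  1.4  0.5]
[-0.002  0.014  0.001] -0.049
[-0.003  0.021  0.001] -0.074
[-0.004  0.028  0.001] -0.099
[-0.004  0.034  0.001] -0.124
[-0.005  0.041  0.001] -0.149
```

View pics/w2.png

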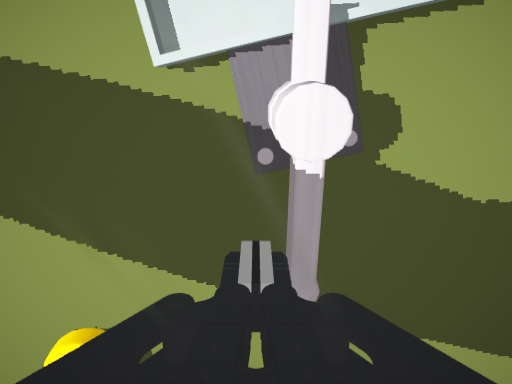

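The shut fingers at (256,265) are tracking along the left side of the lever (lever axis at (311,120), end at about (306,290)). The lever is turning but isn't home yet, so I'll keep pushing.

Request:
drive_tool --plan '[{"grip": -1, "linear": [-0.002, 0.014, 0.001], "spin": -0.049}, {"grip": -1, "linear": [-0.003, 0.021, 0.001], "spin": -0.074}, {"grip": -1, "linear": [-0.004, 0.028, 0.001], "spin": -0.099}, {"grip": -1, "linear": [-0.004, 0.032, 0.001], "spin": -0.11}, {"grip": -1, "linear": [-0.004, 0.032, 0.001], "spin": -0.11}]'

```text
time: 4.45
tool_pos: [0.5213, -0.1596, 0.046]
tool_rot: [0.001, 0.651, 0.759, 0.0]
wrist_force: [-0.0, 0.4, -1.5]
grip_width: -0.0002
grip_force: 0.0
```

```bash
python3 - <<'E'
from h import *
rows([push(q,.0205) for q in (1.6,1.65,1.7)])
E
```

```text
t 4.45 pos [ 0.5213 -0.1596  0.046 ] yaw 1.724 F [-0.   0.4 -1.5]
[-0.003  0.002 -0.002] -0.016
[-0.005  0.009 -0.002] -0.041
[-0.006  0.016 -0.002] -0.066
```

Request:
drive_tool --plan '[{"grip": -1, "linear": [-0.004, 0.008, -0.002], "spin": 0}, {"grip": -1, "linear": [-0.004, 0.012, -0.002], "spin": 0}, {"grip": -1, "linear": [-0.004, 0.012, -0.002], "spin": 0}]'

```text
time: 4.82
tool_pos: [0.5225, -0.1596, 0.046]
tool_rot: [-0.003, 0.651, 0.759, -0.003]
wrist_force: [-9.6, 1.1, 5.3]
grip_width: -0.0
grip_force: 4.5
```

The force rose to about 9.6 N with almost no motion, so the lever is at its stop. I'll back off, lift and check.

Request:
drive_tool --plan '[{"grip": -1, "linear": [0, -0.03, 0], "spin": 0}, {"grip": -1, "linear": [0, -0.05, 0], "spin": 0}, {"grip": -1, "linear": [0, -0.05, -0.12], "spin": 0}, {"grip": -1, "linear": [0, -0.05, -0.25], "spin": 0}, {"grip": -1, "linear": [0, -0.05, -0.25], "spin": 0}, {"grip": -1, "linear": [0, -0.05, -0.25], "spin": 0}]'

```text
time: 5.58
tool_pos: [0.5022, -0.1641, 0.1717]
tool_rot: [0.001, 0.651, 0.759, -0.0]
wrist_force: [-0.8, -0.4, -0.6]
grip_width: -0.0001
grip_force: 0.0
```

```bash
python3 - <<'E'
from h import *
p=camera_params('wrist');im=read_camera('wrist')
t=np.array([[np.cos(ty),-np.sin(ty)],[np.sin(ty),np.cos(ty)]])
for q,c in((1.571,(0,255,0)),(1.47,(255,0,0))):
    a=np.pi+ty+q
    uv=proj(p,[[*piv,.044],[*(piv+.083*np.array([np.cos(a),np.sin(a)])),.044]]);cv2.line(im,*[tuple(int(round(k)) for k in v) for v in uv],c,1)
save(im,'w3.png')
rows([[.469,.08,.15,1.72],[.469,.08,.0525,1.72]])
E
```

```text
t 5.625 pos [ 0.5017 -0.1639  0.1708] yaw 1.725 F [-0.5 -0.4 -0.3]
[0.492 0.01  0.042] 0.003
[0.492 0.011 0.237] 0.003
```

View pics/w3.png

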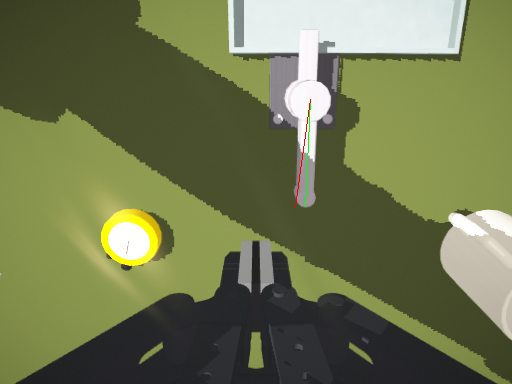

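The wrist view shows the lever from (308,100) to (305,198), square to the tray wall, with its tongue over the wall, so it's locked. On to the cocked strip.

Request:
drive_tool --plan '[{"grip": -1, "linear": [0.492, 0.01, 0.04], "spin": 0}, {"grip": -1, "linear": [0.492, 0.01, 0.04], "spin": 0}, {"grip": -1, "linear": [0.492, 0.01, 0.04], "spin": 0}, {"grip": -1, "linear": [0.492, 0.01, 0.04], "spin": 0}, {"grip": -1, "linear": [0.492, 0.01, 0.04], "spin": 0}, {"grip": -1, "linear": [0.492, 0.01, 0.04], "spin": 0}, {"grip": -1, "linear": [0.492, 0.01, 0.04], "spin": 0}]'

```text
time: 6.5
tool_pos: [0.4693, 0.0784, 0.1508]
tool_rot: [-0.0, 0.651, 0.759, -0.001]
wrist_force: [-0.0, 0.1, -0.0]
grip_width: 0.0001
grip_force: 0.0
```

```bash
python3 - <<'E'
from h import *
p=camera_params('wrist');im=read_camera('wrist')
for X in ([.469,.08,.016],[.469+.075*-.154,.08+.075*.988,.016],[.469+.075*.154,.08-.075*.988,.016]):
    u=proj(p,[X])[0];cv2.circle(im,tuple(int(k) for k in u),3,(255,0,0),-1)
save(im,'w4.png')
rows([[.469,.08,.053,1.72]])
E
```

```text
t 6.55 pos [0.4695 0.0784 0.151 ] yaw 1.722 F [-0.2 -0.3 -0.2]
[ 0.004 -0.     0.196] 0.001
```

View pics/w4.png

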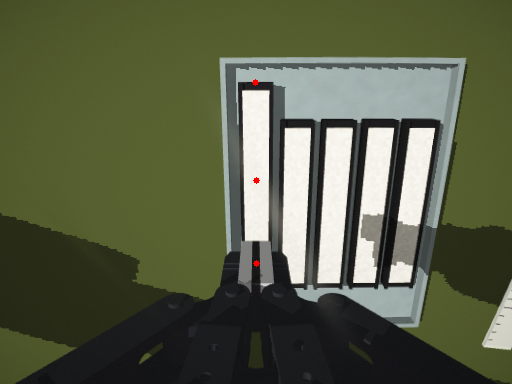

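The red estimate dots at (256,82), (256,180) and (256,263) lie right along the cocked strip's centreline. I'll descend and hold.

Request:
drive_tool --plan '[{"grip": -1, "linear": [0.004, 0, 0.1], "spin": 0}, {"grip": -1, "linear": [0.004, 0, 0.16], "spin": 0}, {"grip": -1, "linear": [0.004, 0, 0.194], "spin": 0}, {"grip": -1, "linear": [0.004, 0, 0.194], "spin": 0}, {"grip": -1, "linear": [0.004, 0, 0.194], "spin": 0}, {"grip": -1, "linear": [0.004, 0, 0.194], "spin": 0}, {"grip": -1, "linear": [0.004, 0, 0.194], "spin": 0}, {"grip": -1, "linear": [0.004, 0, 0.194], "spin": 0}, {"grip": -1, "linear": [0.004, 0, 0.194], "spin": 0}, {"grip": -1, "linear": [0.004, 0, 0.194], "spin": 0}, {"grip": -1, "linear": [0.004, 0, 0.194], "spin": 0}, {"grip": -1, "linear": [0.004, 0, 0.194], "spin": 0}]'

```text
time: 8.05
tool_pos: [0.4691, 0.0823, 0.0545]
tool_rot: [-0.0, 0.65, 0.76, -0.0]
wrist_force: [-0.4, 0.4, -0.3]
grip_width: -0.0001
grip_force: 0.0
```

Request:
drive_tool --plan '[{"grip": -1, "linear": [0, 0, 0], "spin": 0}, {"grip": -1, "linear": [0, 0, 0], "spin": 0}, {"grip": -1, "linear": [0, 0, 0], "spin": 0}, {"grip": -1, "linear": [0, 0, 0], "spin": 0}, {"grip": -1, "linear": [0, 0, 0], "spin": 0}, {"grip": -1, "linear": [0, 0, 0], "spin": 0}, {"grip": -1, "linear": [0, 0, 0], "spin": 0}, {"grip": -1, "linear": [0, 0, 0], "spin": 0}, {"grip": -1, "linear": [0, 0, 0], "spin": 0}, {"grip": -1, "linear": [0, 0, 0], "spin": 0}, {"grip": -1, "linear": [0, 0, 0], "spin": 0}, {"grip": -1, "linear": [0, 0, 0], "spin": 0}]'

```text
time: 9.55
tool_pos: [0.4691, 0.0823, 0.0545]
tool_rot: [0.0, 0.65, 0.76, 0.0]
wrist_force: [0.6, 0.5, 0.7]
grip_width: -0.0002
grip_force: 0.0
```

Request:
drive_tool --plan '[{"grip": -1, "linear": [0, 0, -0.1], "spin": 0}, {"grip": -1, "linear": [0, 0, -0.2], "spin": 0}, {"grip": -1, "linear": [0, 0, -0.2], "spin": 0}, {"grip": -1, "linear": [0, 0, -0.2], "spin": 0}]'

```text
time: 10.05
tool_pos: [0.4689, 0.0818, 0.1544]
tool_rot: [0.0, 0.65, 0.76, -0.0]
wrist_force: [-0.4, -0.2, 1.1]
grip_width: 0.0003
grip_force: 0.0
```

```bash
python3 - <<'E'
from h import *
rows([[.571,-.313,.15,1.72]])
E
```

```text
t 10.05 pos [0.4689 0.0818 0.1544] yaw 1.725 F [-0.4 -0.2  1.1]
[-0.812  0.08   0.009] 0.003
```

Request:
drive_tool --plan '[{"grip": -1, "linear": [-0.81, 0.08, 0], "spin": 0}, {"grip": -1, "linear": [-0.81, 0.08, 0], "spin": 0}, {"grip": -1, "linear": [-0.81, 0.08, 0], "spin": 0}, {"grip": -1, "linear": [-0.81, 0.08, 0], "spin": 0}, {"grip": -1, "linear": [-0.81, 0.08, 0], "spin": 0}, {"grip": -1, "linear": [-0.81, 0.08, 0], "spin": 0}, {"grip": -1, "linear": [-0.81, 0.08, 0], "spin": 0}, {"grip": -1, "linear": [-0.81, 0.08, 0], "spin": 0}, {"grip": -1, "linear": [-0.81, 0.08, 0], "spin": 0}, {"grip": -1, "linear": [-0.81, 0.08, 0], "spin": 0}]'

```text
time: 11.3
tool_pos: [0.5711, -0.3096, 0.154]
tool_rot: [-0.001, 0.649, 0.761, 0.0]
wrist_force: [-0.4, 0.1, 0.5]
grip_width: 0.0
grip_force: 0.0
```

```bash
python3 - <<'E'
from h import *
p=camera_params('wrist');im=read_camera('wrist')
u=proj(p,[[.571,-.313,.008]])[0];cv2.circle(im,tuple(int(k) for k in u),3,(255,0,0),-1)
save(im,'w5.png');print(u)
rows([[.571,-.313,.05,1.72]])
E
```

```text
[255.18975682 182.77821128]
t 11.35 pos [ 0.5713 -0.3099  0.1543] yaw 1.728 F [ 0.6 -0.   0.4]
[-0.006 -0.001  0.209] 0.004
```

View pics/w5.png

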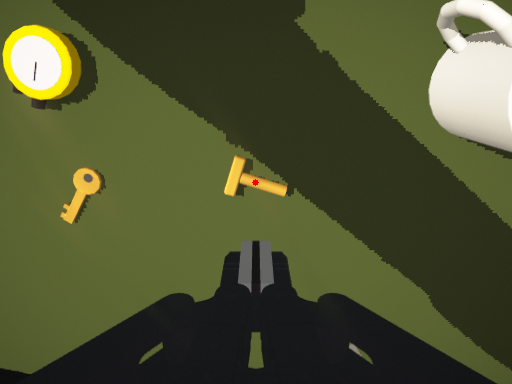

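The T key spans (231,175) to (288,190), and my estimate at (255,183) is within about 3 mm of its middle. Mug handle and flat key are well clear. I'll descend and hold.

Request:
drive_tool --plan '[{"grip": -1, "linear": [-0.006, 0.002, 0.1], "spin": 0}, {"grip": -1, "linear": [-0.006, 0.002, 0.17], "spin": 0}, {"grip": -1, "linear": [-0.006, 0.002, 0.212], "spin": 0}, {"grip": -1, "linear": [-0.006, 0.002, 0.212], "spin": 0}, {"grip": -1, "linear": [-0.006, 0.002, 0.212], "spin": 0}, {"grip": -1, "linear": [-0.006, 0.002, 0.212], "spin": 0}, {"grip": -1, "linear": [-0.006, 0.002, 0.212], "spin": 0}, {"grip": -1, "linear": [-0.006, 0.002, 0.212], "spin": 0}, {"grip": -1, "linear": [-0.006, 0.002, 0.212], "spin": 0}, {"grip": -1, "linear": [-0.006, 0.002, 0.212], "spin": 0}, {"grip": -1, "linear": [-0.006, 0.002, 0.212], "spin": 0}, {"grip": -1, "linear": [-0.006, 0.002, 0.212], "spin": 0}]'

```text
time: 12.85
tool_pos: [0.5726, -0.3145, 0.0485]
tool_rot: [-0.0, 0.65, 0.76, 0.0]
wrist_force: [0.2, -0.9, 0.5]
grip_width: -0.0001
grip_force: 0.0
```

Request:
drive_tool --plan '[{"grip": -1, "linear": [0, 0, 0], "spin": 0}, {"grip": -1, "linear": [0, 0, 0], "spin": 0}, {"grip": -1, "linear": [0, 0, 0], "spin": 0}, {"grip": -1, "linear": [0, 0, 0], "spin": 0}, {"grip": -1, "linear": [0, 0, 0], "spin": 0}, {"grip": -1, "linear": [0, 0, 0], "spin": 0}, {"grip": -1, "linear": [0, 0, 0], "spin": 0}, {"grip": -1, "linear": [0, 0, 0], "spin": 0}, {"grip": -1, "linear": [0, 0, 0], "spin": 0}, {"grip": -1, "linear": [0, 0, 0], "spin": 0}, {"grip": -1, "linear": [0, 0, 0], "spin": 0}, {"grip": -1, "linear": [0, 0, 0], "spin": 0}]'

```text
time: 14.35
tool_pos: [0.5726, -0.3145, 0.0485]
tool_rot: [0.0, 0.65, 0.76, 0.0]
wrist_force: [-0.5, 0.6, -0.7]
grip_width: -0.0003
grip_force: 0.0
```

Request:
drive_tool --plan '[{"grip": -1, "linear": [0, 0, -0.1], "spin": 0}, {"grip": -1, "linear": [0, 0, -0.22], "spin": 0}, {"grip": -1, "linear": [0, 0, -0.3], "spin": 0}, {"grip": -1, "linear": [0, 0, -0.3], "spin": 0}, {"grip": -1, "linear": [0, 0, -0.3], "spin": 0}, {"grip": -1, "linear": [0, 0, -0.3], "spin": 0}]'

```text
time: 15.1
tool_pos: [0.5717, -0.3143, 0.1969]
tool_rot: [-0.001, 0.65, 0.76, -0.0]
wrist_force: [-0.1, -0.3, -0.5]
grip_width: -0.0001
grip_force: 0.0
```

```bash
python3 - <<'E'
from h import *
save(cv2.resize(read_camera('top'),(800,600)),'top2.png')
E
```

```text
(no output)
```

View pics/top2.png

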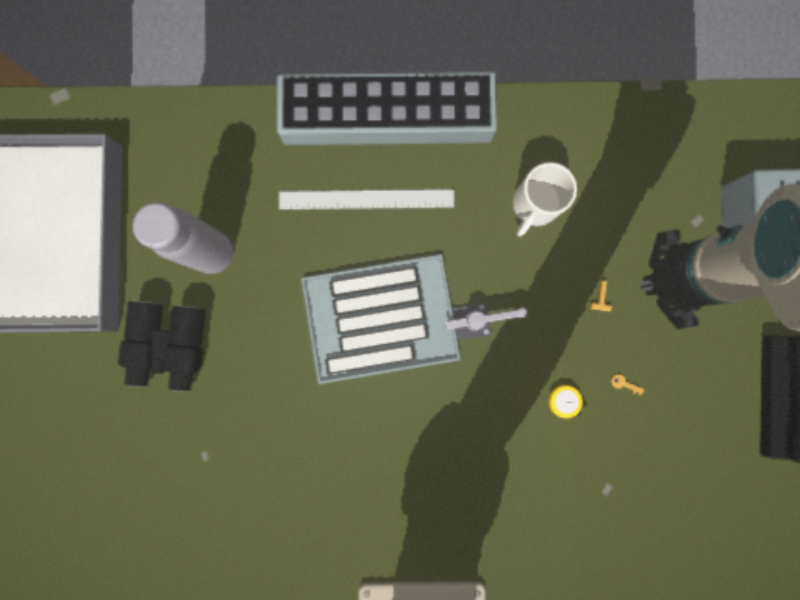

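The top view shows the lever locked, running from (476,320) to (523,313). The strips, both keys and the other loose things are where they were, and the arm is clear.

```bash
python3 -c "
from cell import bot
print(bot.sign_off())"
```

```text
the job is handed in; nothing more can be done
None
```

The job is handed in: the cam lever is pushed to its locked stop, I pointed at the cocked strip and then the T-shaped cam key for over two seconds each, and the final top picture shows nothing loose moved; the sign-off gave no verdict.

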